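Dry-fit a white panel on the fitting board

TASK

First clear the fitting board: put the grey sanding block into the low steel tray and the short white offcut into the cardboard box. Then fetch the white panel from the sloping rack, lay it flat on the cleared board with its length running towards the far fence, and push it up so that its end is flush against the fence and its long edge butts tightly against the white panel already clamped there, with no gap. Leave the spray bottle, the electric sander and the tape roll where they stand.

Things in the scene. Friction and masses are not known exactly. Their poses are not given: they have to be found in the camera images.
- board: fixed plywood bed 210 x 290 x 12 mm (x, y, z), origin under its centre. Aluminium fence along its far end: inner face at x = +85 mm, top 42 mm above the table. On its right a white panel 160 x 70 x 24 mm is clamped, x -75 to +85, y -145 to -75 mm, top at 36 mm, with dark clamps on its outer edge up to 66 mm. The rest of the bed (y -75 to +145, x -105 to +85 mm) is the open bay
- corner (a point): inner corner of the bay on the bed's top face (12 mm above the table), where the fence's inner face meets the long free edge of the clamped panel; axes as the board: +x into the fence, +y away from the clamped panel. The panel fitted home has its middle at x = -80, y = +30, z = +12 mm from here
- panel: loose white solid-surface panel, box 160 x 60 x 24 mm (x, y, z), 0.4 kg; origin at the centre of its underside. At the start it lies on the rack's slope, its +x pointing up the slope and its z square to the slope
- panel_mid (a point): middle of the loose panel, 12 mm above its underside; axes as the panel
- rack: fixed steel rack, foot 200 x 200 mm, origin under its centre. Its 40 mm wide slope (along y = 0) rises 35 degrees towards +x; a 12 mm lip holds the panel's lower end. A level suction bar, 30 mm thick, crosses along y at x = +45 mm, 270 mm above the table, on 12 mm posts at y = +-93 mm: a gripper pointing straight down on the panel's middle meets it, one square to the slope passes under
- seat (a point): point on the rack's slope face under the middle of the stored panel, 75 mm above the table; axes as the rack (level, not tilted)
- sander_block: grey hand sanding block lying in the board's bay, base 100 x 40 x 18 mm, with a dark grip ridge 80 x 26 mm on top up to 46 mm height; origin at the centre of its underside, x along its length
- offcut: short white offcut lying in the board's bay, box 90 x 36 x 24 mm; origin at the centre of its underside, x along its length
- tray: low open steel tray for tools, fixed, 140 x 150 x 40 mm high (x, y, z), walls 4 mm; origin under its centre
- tray_in (a point): centre of the tray's inner floor; axes as the tray
- carton: open cardboard box for offcuts, fixed, 140 x 150 x 75 mm high (x, y, z), walls 4 mm; origin under its centre
- carton_in (a point): centre of the cardboard box's inner floor; axes as the box
- spray_bottle: bystander: clear spray bottle with a white head, 186 mm high, 72 mm across, behind the board; origin at the centre of its foot
- orbital_sander: bystander: round electric sander, pad 120 mm across, 105 mm high, with a handle out to 115 mm, behind the board; origin at the centre of its underside
- tape_roll: bystander: roll of paper tape, 100 mm across, 30 mm high; origin at the centre of its underside

How it is judged:
By the outcome, as a careful person would: the job done as asked, in the order asked, and still so for the second after the job is handed in, with the robot touching nothing.
It also fails if it takes over 72 s, if anything falls off the work surface, if the arm or the gripper's body presses on something with over 40 N, if the wrist force passes 120 N, or if a joint passes its speed limit or range.

ROBOT

A 6-joint arm with a two-finger parallel gripper is mounted at the origin on the work surface. World frame = base frame: x ahead of the robot, y to its left, z up, the work surface at z = 0. Lengths are in m, angles in degrees, forces in N, time in s.
With the tool pointing down it reaches from about 0.275 to 0.775 m from the base axis. Payload 14.6 kg.
Tool frame: the origin (TCP) lies at the very end of the fingers, on their centre line; the grasp point (between the pads) lies behind it (manip.grasp_offset is the z of the grasp point in the tool frame, in m); z points along the fingers, y is the line along which they close (so a half turn about z gives the same grasp; the last joint's range is limited). The gripper opens to 85 mm and grips with 20 to 120 N. Pads are 22 mm wide; open, the fingers measure 114 mm over their backs; the gripper's body (76 mm by 85 mm) begins 54 mm behind the grasp point. The pads swing forward as they close: fully open they stand 13 mm farther back than shut.
Start: joints at [-76.851, 15.075, -2.767, 72.158, 0, 81.102], TCP at [0.197, -0.487, 0.231] pointing down, gripper open.
Joint ranges: [-151.79, 151.79], [-50.71, 97.33], [-67.44, 78.34], [-121.81, 120.89], [-77.56, 73.72], [-180, 180]. Speed limits (degrees/s): [108.29, 108.29, 147.25, 159.86, 180, 180].

INTERFACE

Orientations are given as a 3x3 rotation matrix whose columns are the frame's x, y, z axes.
In Python, from rig import state, imaging, manip, models gives the robot as it stands. The module is installed in compiled form; this text tells all that it offers.
- The arm moves only by the tool play_rows, never from a script. Its argument "plan" is a list that holds one entry, the list of rows, each a list of 7 numbers: the closure, from 0 (fully open) to 1 (shut), then the shift along the world's x, y, z in m, then the turn, a rotation vector about the world's x, y, z in rad. A call has 1 to 8 rows; each row is the pose to reach, as a shift and turn from the pose commanded when the call began; what a row does not reach only later rows make up. A row lasts 1/8 s, in which the tool goes at most 62.5 mm and 10.7 degrees, less where a joint would pass 70% of its speed; a pose out of reach is approached as far as the arm can. A call with a gripper value outside its range is refused whole. The fingers move at their own pace and stop on an object; "squeeze" is the grip in N (left out, the last holds). Time passes only in rows, so rows that repeat a pose let the fingers close. It gives the time, the measured TCP pose, the force, the opening and the grip force at its end, in the units of the state.
- state(): the state, without advancing time (a new reading comes with each control period).
- imaging.get_image(name): name is "side" or "top"; returns a dict with "color" (480x640x3 uint8, red, green, blue), "intrinsics" (3x3 intrinsics, pixels), "xyz" and "orientation" of the camera in the world. Camera axes: x right, y up, looking along -z (the intrinsics and any distortion apply to the point x, -y, -z); pixel columns grow to the right and rows downward; lengths in m; the calibration is good to about 2 mm. A picture is of the moment at which its call begins. There is no depth.
- manip.close_job(): hands the job in; it is judged then, once.
Trained networks look in a picture, given as the dict that the camera call returned (one of the last four; its "shot" number tells which), for a name from the list of things; names that differ only in an ending like _2 or _b are one class to them, and where a whole thing is asked for, a point or a joint stands for the part that bears it (a point fixed in the world has none). Each returns a list of dicts, best first, with "p" (0 to 1); they miss things now and then, are a little off and sometimes report something else, mostly with a low value. They report only what shows in the picture. A call takes as long as a camera call.
- models.recognise(picture, thing): "centre" ([x, y, z] in m, in world coordinates, good to about 4 mm: the middle of the surface that is visible of it).
- models.masks_of(picture, thing): "mask" (480x640 bool, what is visible of it).
- models.mark_of(picture, thing): "centre" ([x, y, z] in m, in world coordinates, good to about 4 mm: a listed point, or the origin of a listed thing).
The state is a dict: "time_s": time; "joints": joint angles; "qvel": joint speeds; "joint_efforts": joint torques, N m; "tcp_pos": TCP position; "ee_rot": TCP orientation; "force": force on the tool from outside, world axes, zero at the start; "torque": the same for the moment, N m; "grip_width": finger opening in m; "grip_force": force on a finger pad.
Only numpy, scipy, OpenCV 4.12 (cv2) and the standard library are available. Lean on these libraries where they do the work, as an engineer would, in place of code of your own. Each camera call takes 0.05 s, during which the arm holds its last target. There are 200 camera calls.

## Working session

There is one attempt and no reset: what is moved stays moved. The work goes in short steps, Python scripts to look and compute and a tool call to move; the robot and the scene stay as the last step left them, time stands still between calls to the robot, and variables do not carry over. Pictures are saved under pics/ and viewed, at most 10 in all, crops included, and the job is handed in when it is done.

Besides the shell and the picture viewer there is one more tool, called as name(argument=value, ...), one argument or row to a line, values as JSON. play_rows: Moves the arm, as the interface text tells. Its arguments: {"type":"object","properties":{"plan":{"type":"array"},"squeeze":{"type":"number"}},"required":["plan"]}

```bash
mkdir -p pics; cat > h.py <<'E'
import numpy as np, cv2
from rig import state, imaging, manip, models
def proj(im,P):
    P=np.atleast_2d(P); R=np.array(im["orientation"]); t=np.array(im["xyz"]); c=(P-t)@R
    K=np.array(im["intrinsics"]); x=c[:,0]/-c[:,2]; y=-c[:,1]/-c[:,2]
    return np.c_[K[0,0]*x+K[0,2],K[1,1]*y+K[1,2]]
def atz(im,uv,z):
    uv=np.atleast_2d(uv).astype(float); K=np.array(im["intrinsics"]); R=np.array(im["orientation"]); t=np.array(im["xyz"])
    d=np.c_[(uv[:,0]-K[0,2])/K[0,0],-(uv[:,1]-K[1,2])/K[1,1],-np.ones(len(uv))]@R.T
    return t+d*((z-t[2])/d[:,2])[:,None]
def save(im,n): cv2.imwrite("pics/"+n,im["color"][:,:,::-1])
E
python3 - <<'E'
from h import *
a=imaging.get_image("top");b=imaging.get_image("side")
save(a,"t0.png");save(b,"s0.png")
print({k:v for k,v in a.items() if k!="color"});print({k:v for k,v in b.items() if k!="color"})
np.set_printoptions(precision=4,suppress=True)
for n in "board corner panel panel_mid rack seat sander_block offcut tray tray_in carton carton_in spray_bottle orbital_sander tape_roll".split():
    for nm,im in (("top",a),("side",b)):
        m=models.mark_of(im,n); print(n,nm,[(np.round(x["centre"],4).tolist(),round(x["p"],2)) for x in m[:2]])
print(manip.grasp_offset); s=state(); print(s["tcp_pos"],s["ee_rot"],s["time_s"])
E
```

```text
{'intrinsics': array([[566.89337256,   0.        , 307.60986607],
       [  0.        , 566.89337256, 238.46539746],
       [  0.        ,   0.        ,   1.        ]]), 'xyz': array([0.31593203, 0.03898183, 1.19465611]), 'orientation': array([[ 0.00994319,  0.97816889, -0.20757349],
       [-0.99994958,  0.00943562, -0.00343522],
       [-0.00140165,  0.20759718,  0.9782134 ]]), 'shot': 1}
{'intrinsics': array([[439.70541439,   0.        , 324.19761528],
       [  0.        , 439.70541439, 239.35583169],
       [  0.        ,   0.        ,   1.        ]]), 'xyz': array([ 0.31766026, -0.68622301,  0.59793969]), 'orientation': array([[ 0.95029171,  0.15749217, -0.26859241],
       [-0.31071144,  0.53536472, -0.78539355],
       [ 0.02010157,  0.82980771,  0.55768727]]), 'shot': 2}
board top [([0.5751, 0.0066, 0.0034], 0.85), ([0.4737, 0.4008, 0.0764], 0.73)]
board side [([0.5725, 0.0033, 0.0025], 0.97), ([0.4018, -0.3353, 0.0031], 0.62)]
corner top [([0.6645, -0.0636, 0.0101], 0.89)]
corner side [([0.6671, -0.0652, 0.0096], 0.76)]
panel top [([0.4717, 0.3999, 0.0754], 0.93)]
panel sid
[... 1072 characters left out ...]
0114], 0.41)]
carton side [([0.4003, -0.3381, -0.0004], 0.71)]
carton_in top [([0.3991, -0.3382, 0.0037], 0.61)]
carton_in side [([0.4032, -0.3368, 0.0048], 0.93)]
spray_bottle top [([0.807, -0.1058, 0.0022], 0.58), ([0.3395, 0.1787, 0.0014], 0.22)]
spray_bottle side [([0.8112, -0.1056, -0.0001], 0.61)]
orbital_sander top [([0.7931, 0.1562, -0.0005], 0.97), ([0.5686, 0.0861, 0.0117], 0.5)]
orbital_sander side [([0.7874, 0.1535, -0.0029], 0.81), ([0.4737, 0.3913, 0.0804], 0.4)]
tape_roll top [([0.3345, 0.1797, 0.0019], 0.67)]
tape_roll side [([0.3381, 0.1802, 0.0011], 0.55)]
-0.0187
[ 0.197  -0.4866  0.2313] [[ 0.9269  0.3753 -0.0001]
 [ 0.3753 -0.9269 -0.    ]
 [-0.0001 -0.     -1.    ]] 1.6
```

View pics/t0.png

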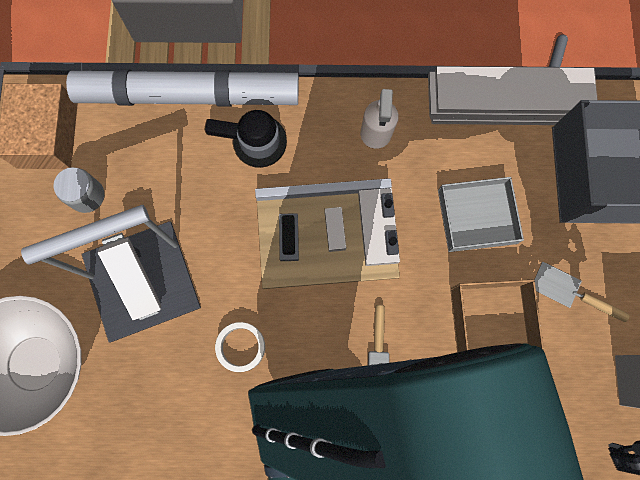

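View pics/s0.png

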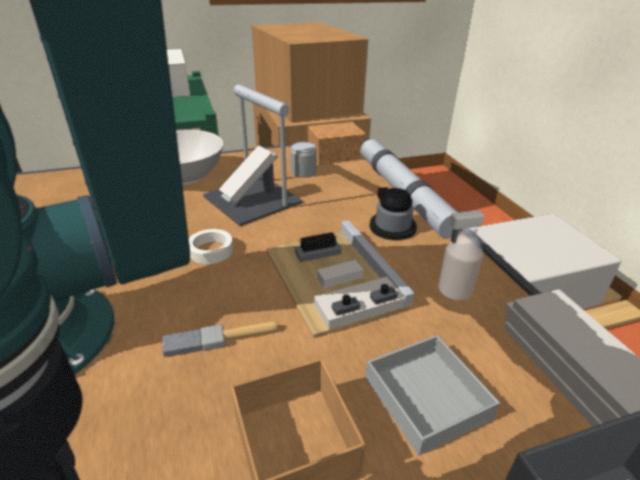

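```bash
python3 - <<'E'
from h import *
a=imaging.get_image("top")
def rect(n,z,i=0):
    ms=models.masks_of(a,n)
    for m in ms[:3]:
        v,u=np.nonzero(m["mask"]); 
        P=atz(a,np.c_[u,v],z)[:,:2].astype(np.float32)
        (c,s,an)=cv2.minAreaRect(P*1000); bx=cv2.boxPoints((c,s,an))
        print(n,round(m["p"],2),len(u),np.round(c,1),np.round(s,1),round(an,1),"px",u.mean().round(),v.mean().round(), np.round(bx).tolist())
rect("sander_block",.025);rect("offcut",.036);rect("panel",.09);rect("board",.012);rect("tray",.04);rect("carton",.075);rect("rack",.0)
E
```

```text
sander_block 0.94 902 [567.3  83.5] [99.7 40. ] 1.2 px 288.0 237.0 [[517.0, 102.0], [518.0, 63.0], [618.0, 65.0], [617.0, 105.0]]
sander_block 0.43 5708 [ 407.3 -343.8] [144.3 179.7] 3.1 px 496.0 314.0 [[330.0, -258.0], [340.0, -437.0], [484.0, -430.0], [474.0, -250.0]]
offcut 0.81 782 [583.2 -14.6] [94.  38.9] 5.8 px 335.0 229.0 [[534.0, 0.0], [538.0, -39.0], [632.0, -29.0], [628.0, 9.0]]
panel 0.66 2610 [466.5 391.3] [169.3  65. ] 31.1 px 130.0 279.0 [[377.0, 375.0], [411.0, 320.0], [556.0, 407.0], [522.0, 463.0]]
panel 0.5 5554 [ 402.4 -322.6] [132.5 167.4] 3.0 px 495.0 314.0 [[332.0, -242.0], [341.0, -410.0], [473.0, -403.0], [464.0, -236.0]]
board 0.84 12059 [580.8   2.4] [222.8 296.3] 5.1 px 329.0 233.0 [[457.0, 140.0], [483.0, -155.0], [705.0, -135.0], [678.0, 160.0]]
board 0.67 8963 [478.8 459.9] [257.3 318.3] 21.6 px 126.0 269.0 [[301.0, 560.0], [418.0, 264.0], [657.0, 359.0], [540.0, 655.0]]
tray 0.73 5111 [ 618.9 -318.1] [147.3 161.4] 7.2 px 480.0 214.0 [[536.0, -247.0], [556.0, -407.0], [702.0, -389.0], [682.0, -229.0]]
tray 0.18 8950 [475.3 450. ] [251.9 310.6] 21.7 px 126.0 268.0 [[301.0, 548.0], [416.0, 259.0], [650.0, 352.0], [535.0, 641.0]]
carton 0.62 5466 [ 404.2 -327.5] [132.6 168.4] 3.3 px 495.0 314.0 [[333.0, -247.0], [343.0, -415.0], [475.0, -408.0], [466.0, -240.0]]
rack 0.55 8789 [480.3 465. ] [260.1 321.9] 21.4 px 126.0 269.0 [[300.0, 567.0], [418.0, 268.0], [660.0, 363.0], [543.0, 662.0]]
```

The top view shows the board at px (258–400, 180–288), the block at (289,237) and the offcut at (335,229). The tray is at (480,214), the carton at (497,318), and the panel at (130,277) under the rack bar. The side view agrees. I'll start with the block.

play_rows(
  plan=[
    [[0.3, 0.2, 0.31, 0.0, 0, 0, 1.48], [0.3, 0.2, 0.31, 0.0, 0, 0, 1.48], [0.3, 0.2, 0.31, 0.0, 0, 0, 1.48], [0.3, 0.2, 0.31, 0.0, 0, 0, 1.48], [0.3, 0.2, 0.31, 0.0, 0, 0, 1.48], [0.3, 0.2, 0.31, 0.0, 0, 0, 1.48], [0.3, 0.2, 0.31, 0.0, 0, 0, 1.48], [0.3, 0.2, 0.31, 0.0, 0, 0, 1.48]],
  ],
  squeeze=40,
)

```text
time_s: 3.0
tcp_pos: [0.3975, -0.1758, 0.2313]
ee_rot: [[-0.297, 0.955, 0.0], [0.955, 0.297, -0.0], [-0.0, 0.0, -1.0]]
force: [0.3, -0.4, -0.5]
grip_width: 0.0598
grip_force: 0.0
```

play_rows(
  plan=[
    [[0.3, 0.17, 0.262, -0.08, 0, 0, 1.3], [0.3, 0.17, 0.262, -0.12, 0, 0, 1.3], [0.3, 0.17, 0.262, -0.12, 0, 0, 1.3], [0.3, 0.17, 0.262, -0.12, 0, 0, 1.3], [0.3, 0.17, 0.262, -0.12, 0, 0, 1.3], [0.3, 0.17, 0.262, -0.12, 0, 0, 1.3], [0.3, 0.17, 0.262, -0.12, 0, 0, 1.3], [0.3, 0.17, 0.262, -0.12, 0, 0, 1.3]],
  ],
)

```text
time_s: 4.0
tcp_pos: [0.567, 0.0856, 0.111]
ee_rot: [[-1.0, -0.023, -0.0], [-0.023, 1.0, -0.0], [0.0, -0.0, -1.0]]
force: [-0.1, 0.4, 0.2]
grip_width: 0.0599
grip_force: 0.0
```

play_rows(
  plan=[
    [[0.3, 0, 0, -0.055, 0, 0, 0], [0.3, 0, 0, -0.075, 0, 0, 0], [0.3, 0, 0, -0.075, 0, 0, 0], [1, 0, 0, -0.075, 0, 0, 0], [1, 0, 0, -0.075, 0, 0, 0], [1, 0, 0, -0.075, 0, 0, 0], [1, 0, 0, -0.075, 0, 0, 0], [1, 0, 0, -0.075, 0, 0, 0]],
  ],
)

```text
time_s: 5.0
tcp_pos: [0.5678, 0.0853, 0.0377]
ee_rot: [[-1.0, -0.022, 0.002], [-0.022, 1.0, -0.0], [-0.002, -0.0, -1.0]]
force: [-0.7, -1.1, 7.1]
grip_width: 0.0253
grip_force: 39.6
```

play_rows(
  plan=[
    [[1, 0, 0, 0.06, 0, 0, 0], [1, 0.005, -0.04, 0.11, 0, 0, 0], [1, 0.054, -0.406, 0.11, 0, 0, 0.1], [1, 0.054, -0.406, 0.11, 0, 0, 0.1], [1, 0.054, -0.406, 0.11, 0, 0, 0.1], [1, 0.054, -0.406, 0.11, 0, 0, 0.1], [1, 0.054, -0.406, 0.11, 0, 0, 0.1], [1, 0.054, -0.406, 0.11, 0, 0, 0.1]],
  ],
)

```text
time_s: 6.0
tcp_pos: [0.6211, -0.323, 0.1471]
ee_rot: [[-0.993, -0.122, 0.001], [-0.122, 0.993, -0.001], [-0.001, -0.001, -1.0]]
force: [1.3, 0.4, -0.5]
grip_width: 0.0249
grip_force: 40.5
```

play_rows(
  plan=[
    [[1, 0, 0, -0.05, 0, 0, 0], [1, 0, 0, -0.095, 0, 0, 0], [1, 0, 0, -0.113, 0, 0, 0], [1, 0, 0, -0.113, 0, 0, 0], [0.3, 0, 0, -0.113, 0, 0, 0], [0.3, 0, 0, -0.113, 0, 0, 0], [0.3, 0, 0, -0.1, 0, 0, 0], [0.3, 0, 0, -0.04, 0, 0, 0]],
  ],
)

```text
time_s: 7.0
tcp_pos: [0.6197, -0.3197, 0.1053]
ee_rot: [[-0.992, -0.123, -0.004], [-0.123, 0.992, 0.003], [0.004, 0.003, -1.0]]
force: [1.4, -1.0, 0.1]
grip_width: 0.0595
grip_force: 0.0
```

```bash
python3 - <<'E'
from h import *
a=imaging.get_image("top")
for n in ("offcut",): 
    for m in models.masks_of(a,n)[:2]:
        v,u=np.nonzero(m["mask"]);P=atz(a,np.c_[u,v],.036)[:,:2].astype(np.float32)
        print(n,m["p"],cv2.minAreaRect(P*1000))
for m in models.mark_of(a,"sander_block")[:2]+models.mark_of(a,"offcut")[:2]: print(m)
c=a["color"][165:305,240:420]; cv2.imwrite("pics/t1.png",cv2.resize(c,None,fx=4.2,fy=4.2,interpolation=cv2.INTER_CUBIC)[:,:,::-1]); save(a,"t1f.png")
E
```

```text
{'centre': [0.6204, -0.3172, 0.0059], 'p': 0.52}
{'centre': [0.4709, 0.3951, 0.0733], 'p': 0.38}
```

View pics/t1.png

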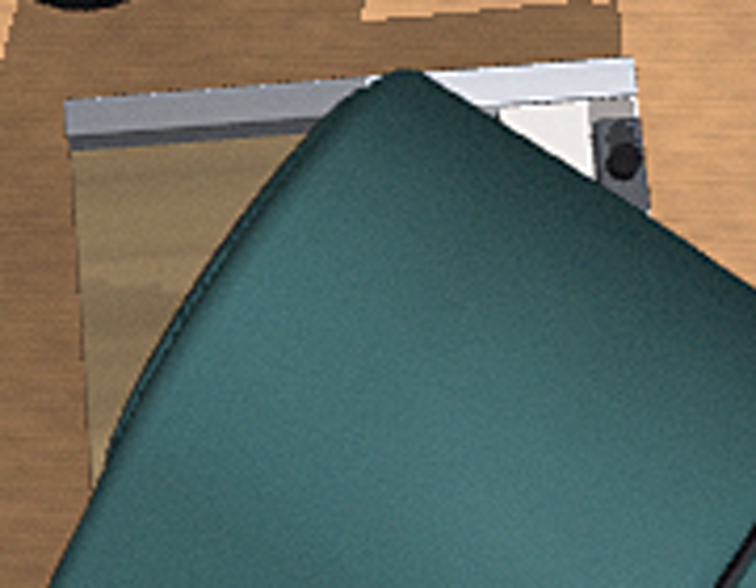

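Block is in the tray. Next, the offcut.

play_rows(
  plan=[
    [[0.38, -0.0365, 0.306, 0.02, 0, 0, -0.02], [0.38, -0.0365, 0.306, 0.02, 0, 0, -0.02], [0.38, -0.0365, 0.306, 0.02, 0, 0, -0.02], [0.38, -0.0365, 0.306, 0.02, 0, 0, -0.02], [0.38, -0.0365, 0.306, 0.02, 0, 0, -0.02], [0.38, -0.0365, 0.306, 0, 0, 0, -0.02], [0.38, -0.0365, 0.306, -0.04, 0, 0, -0.02], [0.38, -0.0365, 0.306, -0.04, 0, 0, -0.02]],
  ],
)

```text
time_s: 8.2
tcp_pos: [0.5825, -0.0142, 0.0641]
ee_rot: [[-0.995, -0.103, -0.005], [-0.103, 0.995, 0.001], [0.005, 0.001, -1.0]]
force: [0.0, 0.1, 0.4]
grip_width: 0.053
grip_force: 0.0
```

play_rows(
  plan=[
    [[0.38, 0, 0, -0.03, 0, 0, 0], [0.38, 0, 0, -0.046, 0, 0, 0], [0.38, 0, 0, -0.046, 0, 0, 0], [1, 0, 0, -0.046, 0, 0, 0], [1, 0, 0, -0.046, 0, 0, 0], [1, 0, 0, -0.046, 0, 0, 0], [1, 0, 0, -0.046, 0, 0, 0]],
  ],
)

```text
time_s: 9.07
tcp_pos: [0.5853, -0.0148, 0.0218]
ee_rot: [[-0.995, -0.103, 0.002], [-0.103, 0.995, -0.0], [-0.002, -0.001, -1.0]]
force: [-1.4, -0.6, 6.3]
grip_width: 0.0351
grip_force: 40.8
```

play_rows(
  plan=[
    [[1, 0, 0, 0.06, 0, 0, 0], [1, 0, 0, 0.11, 0, 0, 0], [1, -0.184, -0.323, 0.12, 0, 0, -0.03], [1, -0.184, -0.323, 0.12, 0, 0, -0.03], [1, -0.184, -0.323, 0.12, 0, 0, -0.03], [1, -0.184, -0.323, 0.12, 0, 0, -0.03], [1, -0.184, -0.323, 0.12, 0, 0, -0.03], [1, -0.184, -0.323, 0.12, 0, 0, -0.03]],
  ],
)

```text
time_s: 10.07
tcp_pos: [0.3994, -0.3395, 0.1415]
ee_rot: [[-0.997, -0.073, 0.001], [-0.073, 0.997, -0.001], [-0.001, -0.001, -1.0]]
force: [0.8, 0.2, -1.7]
grip_width: 0.0349
grip_force: 41.0
```

play_rows(
  plan=[
    [[1, 0, 0, -0.03, 0, 0, 0], [1, 0, 0, -0.08, 0, 0, 0], [1, 0, 0, -0.118, 0, 0, 0], [1, 0, 0, -0.118, 0, 0, 0], [0.38, 0, 0, -0.118, 0, 0, 0], [0.38, 0, 0, -0.118, 0, 0, 0], [0.2, 0, 0, -0.07, 0, 0, 0], [0, 0, 0, -0.01, 0, 0, 0]],
  ],
)

```text
time_s: 11.08
tcp_pos: [0.4003, -0.3373, 0.1323]
ee_rot: [[-0.997, -0.073, -0.0], [-0.073, 0.997, 0.0], [0.0, 0.0, -1.0]]
force: [1.2, -1.3, -0.3]
grip_width: 0.0837
grip_force: 0.0
```

```bash
python3 - <<'E'
from h import *
a=imaging.get_image("top");b=imaging.get_image("side")
save(a,"t2.png");save(b,"s2.png");np.save("t2.npy",a["color"])
print(models.mark_of(b,"offcut")[:2],models.mark_of(a,"sander_block")[:1])
print(np.round(state()["joints"],1),state()["tcp_pos"])
cv2.imwrite("pics/t2c.png",np.hstack([cv2.resize(a["color"][170:300,240:420],(540,390),interpolation=2),cv2.resize(a["color"][200:350,20:120+10],(260,390),interpolation=2)])[:,:,::-1])
E
```

```text
[{'centre': [0.3994, -0.3381, 0.0058], 'p': 0.95}] [{'centre': [0.6199, -0.323, 0.0026], 'p': 0.83}]
[-49.   17.8 -14.7  57.2   0.  -53.2] [ 0.40123426 -0.338289    0.13231639]
```

View pics/t2.png

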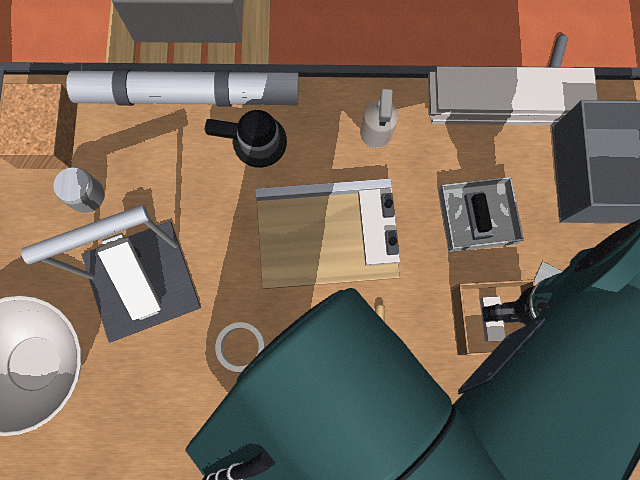

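The board is clear, with the block in the tray at (481,213) and the offcut in the carton at (493,318). Next I'll measure the rack and board yaws.

```bash
cat >> h.py <<'E'
def Rz(d): d=np.radians(d); return np.array([[np.cos(d),-np.sin(d),0],[np.sin(d),np.cos(d),0],[0,0,1]])
E
python3 - <<'E'
from h import *
from scipy.optimize import least_squares
np.set_printoptions(precision=4,suppress=True)
a=imaging.get_image("top"); g=a["color"].astype(float).mean(2); sat=np.ptp(a["color"].astype(float),axis=2)
# panel white region
m=((g>185)&(sat<30)).astype(np.uint8); n,l=cv2.connectedComponents(m); k=l[277,130]; print(k,(l==k).sum())
c=max(cv2.findContours((l==k).astype(np.uint8),cv2.RETR_EXTERNAL,cv2.CHAIN_APPROX_NONE)[0],key=len)
q=cv2.approxPolyDP(c,6,True)[:,0]; print("quad",q.tolist())
# long edges of the panel top: fit from contour
def corners(p,zs=(24,)):
    X,Y,yaw=p; R=Rz(yaw); t=np.radians(35); ux=np.array([np.cos(t),0,np.sin(t)]); n=np.array([-np.sin(t),0,np.cos(t)])
    P=[ np.array([0,0,.075])+sx*.08*ux+sy*.03*np.array([0,1,0])+.024*n for sx,sy in((1,1),(1,-1),(-1,-1),(-1,1))]
    return np.array(P)@R.T+[X,Y,0]
print("pred",proj(a,corners((.473,.398,20))))
qs=q.astype(float)+.5
if len(q)>=4:
    def f(p):
        P=proj(a,corners(p)); return np.array([min(qs-x,key=lambda d:np.hypot(*d)) for x in P]).ravel()
    r=least_squares(f,(.473,.398,20),loss="soft_l1",x_scale=(.01,.01,1)); print("rack fit",r.x,f(r.x))
# board
def edge(rows,u0,w=8):
    pts=[]
    for v in rows:
        s=cv2.GaussianBlur(g,(3,3),0)[v,u0-w:u0+w]; d=np.abs(np.diff(s)); pts.append((u0-w+d.argmax()+1,v+.5))
    return np.array(pts)
e=edge(range(196,262),361); W=atz(a,e,.036); fit=np.polyfit(W[:,0],W[:,1],1); res=W[:,1]-np.polyval(fit,W[:,0]); ok=abs(res)<.002
fit=np.polyfit(W[ok,0],W[ok,1],1);print("free edge yaw",np.degrees(np.arctan(fit[0])),"y at x=.665:",np.polyval(fit,.665),"y at .59",np.polyval(fit,.59),ok.sum())
# fence inner edge: vertical profile per column
sm=cv2.GaussianBlur(g,(3,3),0)
for z,off in ((.012,0),):
    for u in (275,295,315,335,350): print(u,[(v,int(sm[v,u])) for v in range(180,206,1)])
def brd(p,L): return np.array(L)@Rz(p[2]).T+[p[0],p[1],0]
print(proj(a,brd((.5785,.0035,4.5),[(-.105,.145,.012),(-.105,-.145,.012),(.085,.145,.042),(.085,-.145,.042),(.085,.145,.012),(-.075,-.075,.036),(.085,-.075,.036)])))
E
```

```text
70 2362
quad [[98, 252], [132, 319], [156, 313], [127, 242]]
pred [[ 95.5226 251.0514]
 [126.1015 240.7198]
 [158.0107 310.1101]
 [129.2684 320.1079]]
rack fit [ 0.4697  0.3947 18.6013] [ 0.852   0.2918 -0.9318 -0.0831 -2.198   1.0716  2.7558 -2.2449]
free edge yaw 5.112162963014986 y at x=.665: -0.06577370345990928 y at .59 -0.07248332353818325 66
275 [(180, 91), (181, 93), (182, 94), (183, 94), (184, 91), (185, 88), (186, 97), (187, 116), (188, 127), (189, 126), (190, 126), (191, 126), (192, 126), (193, 128), (194, 129), (195, 109), (196, 76), (197, 65), (198, 69), (199, 81), (200, 97), (201, 102), (202, 101), (203, 101), (204, 100), (205, 98)]
295 [(180, 94), (181, 93), (182, 92), (183, 94), (184, 91), (185, 100), (186, 123), (187, 130), (188, 128), (189, 128), (190, 128), (191, 130), (192, 134), (193, 125), (194, 93), (195, 71), (196, 69), (197, 78), (198, 94), (199, 103), (200, 103), (201, 103), (202, 102), (203, 98), (204, 95), (205, 95)]
315 [(180, 94), (181, 95), (182, 94), (183, 104), (184, 128), (185, 133), (186, 129), (187, 130), (188, 131), (189, 131), (190, 133), (191, 1
[... 244 characters left out ...]
6, 202), (187, 205), (188, 209), (189, 210), (190, 201), (191, 177), (192, 154), (193, 147), (194, 153), (195, 164), (196, 169), (197, 167), (198, 164), (199, 163), (200, 161), (201, 159), (202, 158), (203, 159), (204, 161), (205, 161)]
350 [(180, 88), (181, 122), (182, 182), (183, 204), (184, 199), (185, 201), (186, 204), (187, 206), (188, 209), (189, 195), (190, 162), (191, 147), (192, 148), (193, 154), (194, 167), (195, 171), (196, 168), (197, 166), (198, 164), (199, 162), (200, 159), (201, 158), (202, 160), (203, 162), (204, 162), (205, 160)]
[[260.9689 286.7936]
 [398.7809 277.35  ]
 [255.1751 195.6766]
 [391.8554 186.5947]
 [256.4486 199.5773]
 [365.4382 263.6758]
 [358.6956 189.6088]]
```

View pics/t2c.png

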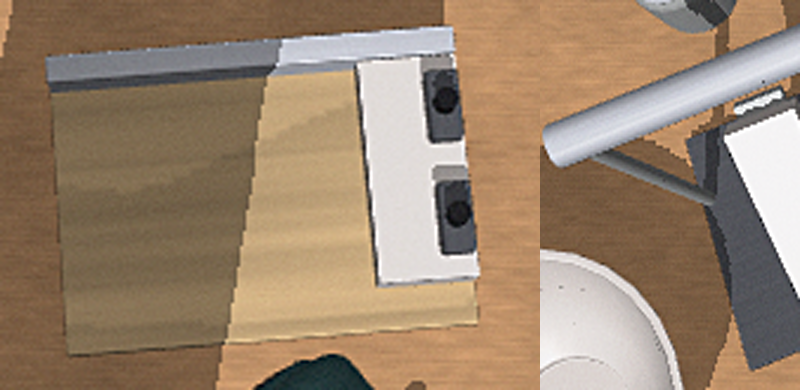

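```bash
cat >> h.py <<'E'
from scipy.spatial.transform import Rotation as Ro
def rel(p,R):
    s=state(); print("shift",np.round(np.array(p)-s["tcp_pos"],4),"turn",np.round(Ro.from_matrix(R@np.array(s["ee_rot"]).T).as_rotvec(),4))
def rackR(y=19.3):
    t=np.radians(35); return Rz(y)@np.array([[-np.cos(t),0,np.sin(t)],[0,1,0],[-np.sin(t),0,-np.cos(t)]])
def downR(y): return Rz(y)@np.diag([1.,-1,-1])
seat=np.array([.472,.3965,.075]); nrm=-rackR()[:,2]
E
python3 - <<'E'
from h import *
rel(seat+.13*nrm,rackR()); rel(seat+.001*nrm,rackR())
E
```

```text
shift [0.0009 0.7096 0.0505] turn [ 0.1257 -0.5986  0.2557]
shift [ 0.0708  0.734  -0.0552] turn [ 0.1257 -0.5986  0.2557]
```

play_rows(
  plan=[
    [[0, 0.03, 0.1, 0.07, 0.02, -0.1, 0.04], [0, 0.04, 0.43, 0.08, 0.06, -0.3, 0.13], [0, 0.04, 0.43, 0.08, 0.06, -0.3, 0.13], [0, 0.04, 0.43, 0.08, 0.06, -0.3, 0.13], [0, 0.04, 0.43, 0.08, 0.06, -0.3, 0.13], [0, 0.04, 0.43, 0.08, 0.06, -0.3, 0.13], [0, 0.04, 0.43, 0.08, 0.06, -0.3, 0.13], [0, 0.04, 0.43, 0.08, 0.06, -0.3, 0.13]],
  ],
)

```text
time_s: 12.32
tcp_pos: [0.4397, 0.0954, 0.2099]
ee_rot: [[-0.934, -0.209, 0.29], [-0.195, 0.978, 0.08], [-0.3, 0.018, -0.954]]
force: [0.9, 0.0, 0.6]
grip_width: 0.0853
grip_force: 0.0
```

```bash
python3 - <<'E'
from h import *
rel(seat+.13*nrm,rackR())
E
```

```text
shift [-0.0381  0.2764 -0.0284] turn [ 0.0656 -0.2999  0.1221]
```

play_rows(
  plan=[
    [[0, -0.038, 0.276, -0.028, 0.066, -0.3, 0.122], [0, -0.038, 0.276, -0.028, 0.066, -0.3, 0.122], [0, -0.038, 0.276, -0.028, 0.066, -0.3, 0.122], [0, -0.038, 0.276, -0.028, 0.066, -0.3, 0.122], [0, -0.038, 0.276, -0.028, 0.066, -0.3, 0.122], [0, -0.038, 0.276, -0.028, 0.066, -0.3, 0.122], [0, -0.038, 0.276, -0.028, 0.066, -0.3, 0.122]],
  ],
)

```text
time_s: 13.2
tcp_pos: [0.402, 0.3679, 0.1813]
ee_rot: [[-0.775, -0.327, 0.541], [-0.268, 0.945, 0.188], [-0.573, 0.0, -0.82]]
force: [0.3, -0.1, 0.5]
grip_width: 0.0855
grip_force: 0.0
```

```bash
python3 - <<'E'
from h import *
rel(seat+.001*nrm,rackR()); b=imaging.get_image("side"); a=imaging.get_image("top")
print([ (m["centre"],m["p"]) for x in (a,b) for m in models.mark_of(x,"panel_mid")[:1]], seat+.012*nrm)
cv2.imwrite("pics/c3.png",np.hstack([cv2.resize(b["color"][60:260,160:360],(400,400)),cv2.resize(a["color"][180:380,40:240],(400,400))])[:,:,::-1])
E
```

```text
shift [ 0.0695  0.0285 -0.1054] turn [ 0.     -0.001   0.0035]
[([0.4703, 0.3949, 0.0815], 0.84), ([0.4646, 0.3947, 0.0833], 0.74)] [0.4655039  0.3942251  0.08482982]
```

View pics/c3.png

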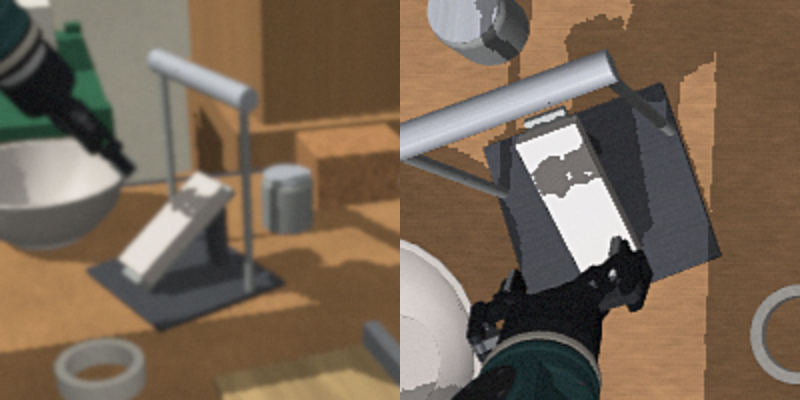

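The tool lines up over the panel, with its fingers straddling it. Going in now.

play_rows(
  plan=[
    [[0, 0.027, 0.0095, -0.041, 0, 0, 0], [0, 0.048, 0.017, -0.073, 0, 0, 0], [0, 0.062, 0.0218, -0.094, 0, 0, 0], [0, 0.07, 0.0245, -0.106, 0, 0, 0], [0, 0.07, 0.0245, -0.106, 0, 0, 0], [0.6, 0.07, 0.0245, -0.106, 0, 0, 0], [0.6, 0.07, 0.0245, -0.106, 0, 0, 0], [0.6, 0.07, 0.0245, -0.106, 0, 0, 0]],
  ],
  squeeze=80,
)

```text
time_s: 14.4
tcp_pos: [0.4723, 0.3933, 0.078]
ee_rot: [[-0.773, -0.327, 0.544], [-0.267, 0.945, 0.19], [-0.576, 0.002, -0.817]]
force: [-11.2, -2.6, 13.6]
grip_width: 0.0578
grip_force: 82.8
```

play_rows(
  plan=[
    [[0.6, 0, 0, 0, 0, 0, 0], [0.6, 0, 0, 0, 0, 0, 0]],
  ],
)

```text
time_s: 14.65
tcp_pos: [0.4723, 0.3933, 0.078]
ee_rot: [[-0.773, -0.327, 0.544], [-0.267, 0.945, 0.19], [-0.576, 0.002, -0.817]]
force: [-10.6, -2.0, 14.6]
grip_width: 0.0583
grip_force: 82.8
```

play_rows(
  plan=[
    [[0.6, -0.011, -0.004, 0.016, 0, 0, 0], [0.6, -0.035, -0.0123, 0.053, 0, 0, 0], [0.6, -0.064, -0.0225, 0.098, 0, 0, 0], [0.6, -0.09, -0.0315, 0.136, 0, 0, 0], [0.6, -0.09, -0.0315, 0.136, 0, 0, 0]],
  ],
)

```text
time_s: 15.28
tcp_pos: [0.3815, 0.3616, 0.2156]
ee_rot: [[-0.772, -0.328, 0.545], [-0.266, 0.945, 0.192], [-0.578, 0.003, -0.816]]
force: [0.5, 0.0, -4.3]
grip_width: 0.0579
grip_force: 90.8
```

```bash
python3 - <<'E'
from h import *
rel([.5696,-.0023,.10],downR(184.7)); print(state()["force"],state()["grip_width"])
E
```

```text
shift [ 0.1881 -0.3639 -0.1156] turn [-0.1305  0.6039 -0.2432]
[ 0.50256474  0.03419219 -4.33729149] 0.057892424747749034
```

play_rows(
  plan=[
    [[0.6, 0.0, -0.06, 0.0, -0.01, 0.06, -0.02], [0.6, 0.02, -0.12, -0.01, -0.04, 0.2, -0.08], [0.6, 0.188, -0.364, -0.07, -0.13, 0.604, -0.243], [0.6, 0.188, -0.364, -0.07, -0.13, 0.604, -0.243], [0.6, 0.188, -0.364, -0.07, -0.13, 0.604, -0.243], [0.6, 0.188, -0.364, -0.07, -0.13, 0.604, -0.243], [0.6, 0.188, -0.364, -0.07, -0.13, 0.604, -0.243], [0.6, 0.188, -0.364, -0.07, -0.13, 0.604, -0.243]],
  ],
)

```text
time_s: 16.27
tcp_pos: [0.5719, -0.006, 0.1396]
ee_rot: [[-0.997, -0.078, -0.006], [-0.078, 0.997, -0.002], [0.007, -0.002, -1.0]]
force: [-1.3, 0.4, -4.4]
grip_width: 0.0582
grip_force: 90.7
```

```bash
python3 - <<'E'
from h import *
rel([.5696,-.0023,.016],downR(184.7)); print(state()["joints"]); b=imaging.get_image("side"); a=imaging.get_image("top")
cv2.imwrite("pics/c4.png",np.hstack([cv2.resize(b["color"][180:360,240:440],(400,360)),cv2.resize(a["color"][140:320,230:430],(400,360))])[:,:,::-1])
E
```

```text
shift [-0.0023  0.0037 -0.1236] turn [ 0.0023 -0.0065  0.0041]
[ -8.66806039  22.26621597  -6.4795969   61.60142891  -0.18662328
 -13.13490959]
```

View pics/c4.png

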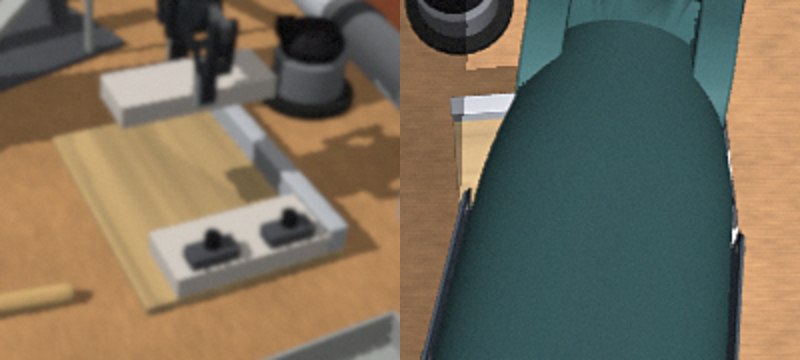

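play_rows(
  plan=[
    [[0.6, 0, 0, -0.05, 0, 0, 0], [0.6, 0, 0, -0.1, 0, 0, 0], [0.6, 0, 0, -0.12, 0, 0, 0], [0.6, 0, 0, -0.128, 0, 0, 0], [0.6, 0, 0, -0.128, 0, 0, 0]],
  ],
)

```text
time_s: 17.0
tcp_pos: [0.57, -0.0014, 0.0154]
ee_rot: [[-0.996, -0.084, -0.004], [-0.084, 0.997, -0.002], [0.004, -0.002, -1.0]]
force: [-6.4, 1.2, 7.1]
grip_width: 0.0579
grip_force: 94.9
```

play_rows(
  plan=[
    [[0, 0, 0, 0, 0, 0, 0], [0, 0, 0, 0, 0, 0, 0], [0, 0, 0, 0.02, 0, 0, 0], [0, 0, 0, 0.07, 0, 0, 0], [0, -0.06, 0.06, 0.1, 0, 0, 0.18], [0, -0.12, 0.12, 0.1, 0, 0, 0.36], [0, -0.15, 0.15, 0.1, 0, 0, 0.54], [0, -0.15, 0.15, 0.1, 0, 0, 0.72]],
  ],
)

```text
time_s: 18.0
tcp_pos: [0.4183, 0.149, 0.1148]
ee_rot: [[-0.69, -0.724, -0.001], [-0.724, 0.69, -0.004], [0.004, -0.002, -1.0]]
force: [0.2, 0.4, 0.8]
grip_width: 0.0854
grip_force: 0.0
```

```bash
cat >> h.py <<'E'
def meas(tag):
    a=imaging.get_image("top"); b=imaging.get_image("side"); cv2.imwrite("pics/c%s.png"%tag,np.hstack([cv2.resize(b["color"][200:350,240:440],(400,300),interpolation=2),cv2.resize(a["color"][160:310,230:430],(400,300),interpolation=2)])[:,:,::-1])
    for nm,im in (("top",a),("side",b)):
        print(nm,[(np.round(m["centre"],4),round(m["p"],2)) for m in models.mark_of(im,"panel")[:2]],[(np.round(m["centre"],4),round(m["p"],2)) for m in models.mark_of(im,"corner")[:1]])
    for m in models.masks_of(a,"panel")[:2]:
        v,u=np.nonzero(m["mask"]);P=atz(a,np.c_[u,v],.036)[:,:2].astype(np.float32); print(round(m["p"],2),cv2.minAreaRect(P*1000))
E
python3 -c "
from h import *
meas('5'); print(state()['joints'],state()['tcp_pos'])"
```

```text
top [(array([0.5682, 0.0008, 0.0142]), 0.62)] [(array([ 0.6666, -0.0638,  0.0075]), 0.74)]
side [(array([ 0.5684, -0.0032,  0.0122]), 0.9), (array([0.5687, 0.0014, 0.0265]), 0.72)] [(array([ 0.6689, -0.0653,  0.013 ]), 0.91)]
0.81 ((566.9480590820312, -2.5914840698242188), (163.13473510742188, 60.744598388671875), 4.466048240661621)
0.46 ((832.9625854492188, -113.08191680908203), (73.9073257446289, 142.82098388671875), 68.42865753173828)
[  8.89765609  11.76885548 -26.6143968   51.74254893  -0.23909802
 -36.92626689] [0.42129495 0.1469385  0.11426828]
```

View pics/c5.png

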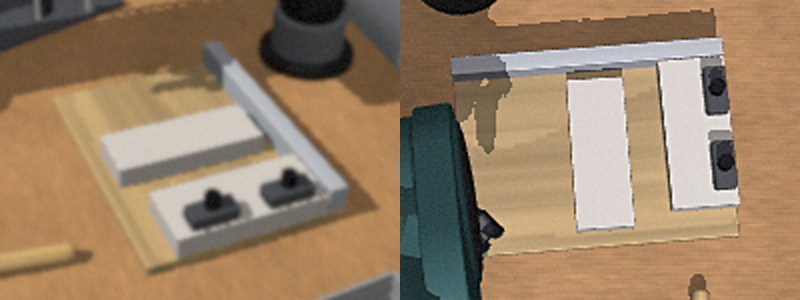

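The panel lies flat and parallel, about 40 mm from the clamped panel and 14 mm from the fence. I'll push it sideways with both fingers.

```bash
cat >> h.py <<'E'
C=np.array([.667,-.0645]);BY=4.7
def bw(bx,by,z): return np.r_[C+(Rz(BY)@[bx,by,0])[:2],z]
def wb(p): return (Rz(-BY)@np.r_[np.array(p)[:2]-C,0])[:2]
E
python3 -c "
from h import *
rel(bw(-.0935,.130,.017),downR(274.7)); print(bw(0,-.045,0)-bw(0,0,0))"
```

```text
shift [ 0.1419 -0.0895 -0.0973] turn [4.80e-03 5.00e-04 8.53e-01]
[ 0.00368723 -0.04484868  0.        ]
```

play_rows(
  plan=[
    [[0.4, 0.06, -0.035, 0, 0, 0, 0.853], [0.4, 0.1, -0.06, 0, 0, 0, 0.853], [0.4, 0.142, -0.0885, 0, 0, 0, 0.853], [0.4, 0.142, -0.0885, 0, 0, 0, 0.853], [0.4, 0.142, -0.0885, 0, 0, 0, 0.853], [0.4, 0.142, -0.0885, -0.05, 0, 0, 0.853], [0.4, 0.142, -0.0885, -0.098, 0, 0, 0.853], [0.4, 0.142, -0.0885, -0.098, 0, 0, 0.853]],
  ],
)

```text
time_s: 19.35
tcp_pos: [0.5607, 0.0582, 0.0137]
ee_rot: [[0.082, -0.997, -0.004], [-0.997, -0.082, -0.004], [0.004, 0.004, -1.0]]
force: [-0.5, 0.1, 1.2]
grip_width: 0.0512
grip_force: 0.0
```

```bash
python3 -c "
from h import *
s=state(); print(wb(s['tcp_pos']),s['tcp_pos'],s['ee_rot'],s['force'])"
```

```text
[-0.09590025  0.13100281] [0.56068805 0.05820438 0.01372742] [[ 0.08230861 -0.99660015 -0.00366538]
 [-0.99659964 -0.08229343 -0.00411591]
 [ 0.00380028  0.0039917  -0.99998481]] [-0.51512937  0.07534979  1.24582206]
```

play_rows(
  plan=[
    [[0.4, 0.001, -0.012, 0.003, 0, 0, 0], [0.4, 0.002, -0.022, 0.003, 0, 0, 0], [0.4, 0.0026, -0.031, 0.003, 0, 0, 0], [0.4, 0.0033, -0.04, 0.003, 0, 0, 0], [0.4, 0.004, -0.048, 0.003, 0, 0, 0], [0.4, 0.0045, -0.054, 0.003, 0, 0, 0], [0.4, 0.0045, -0.054, 0.003, 0, 0, 0]],
  ],
)

```text
time_s: 20.23
tcp_pos: [0.567, 0.0042, 0.0191]
ee_rot: [[0.083, -0.997, 0.002], [-0.997, -0.083, -0.005], [0.005, -0.001, -1.0]]
force: [-0.8, -0.6, -0.1]
grip_width: 0.0513
grip_force: 0.0
```

```bash
python3 -c "
from h import *
s=state(); print(wb(s['tcp_pos']),s['tcp_pos'],s['force'])"
```

```text
[-0.09403231  0.07663986] [0.56700413 0.00417728 0.01910899] [-0.75690691 -0.62771267 -0.08321252]
```

play_rows(
  plan=[
    [[0.4, 0.0003, -0.003, -0.001, 0, 0, 0], [0.4, 0.0005, -0.006, -0.001, 0, 0, 0], [0.4, 0.0006, -0.007, -0.001, 0, 0, 0], [0.4, 0.0007, -0.008, -0.001, 0, 0, 0], [0.4, 0.0007, -0.008, -0.001, 0, 0, 0]],
  ],
)

```text
time_s: 20.85
tcp_pos: [0.5671, -0.0007, 0.0181]
ee_rot: [[0.086, -0.996, 0.001], [-0.996, -0.086, 0.001], [-0.001, -0.001, -1.0]]
force: [-2.4, 20.3, 4.3]
grip_width: 0.0512
grip_force: 10.4
```

```bash
python3 -c "
from h import *
s=state(); print(wb(s['tcp_pos']),s['tcp_pos'],s['force']); meas('6')"
```

```text
[-0.09429954  0.07179541] [ 0.56713474 -0.00067277  0.01811747] [-2.38828959 20.27584184  4.28163719]
top [] []
side [(array([ 0.5716, -0.0427,  0.0115]), 0.8), (array([ 0.476 ,  0.399 , -0.0055]), 0.62)] [(array([ 0.6735, -0.0626,  0.0116]), 0.92)]
```

View pics/c6.png

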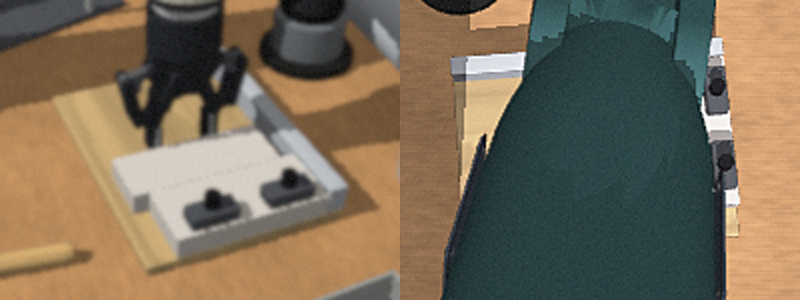

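Contact is firm at 20 N and the side view shows the seam closed. I'll back off and push the end.

```bash
python3 -c "
from h import *
p=bw(-.207,.031,.018); rel(p,downR(184.7))"
```

```text
shift [-1.089e-01 -4.990e-02 -1.000e-04] turn [ 5.0000e-04  1.5000e-03 -1.5753e+00]
```

play_rows(
  plan=[
    [[0.4, -0.001, 0.015, 0, 0, 0, 0], [0.4, -0.001, 0.016, 0.06, 0, 0, 0], [0.7, -0.02, 0.016, 0.1, 0, 0, -0.18], [0.7, -0.109, -0.05, 0.1, 0, 0, -1.2], [0.7, -0.109, -0.05, 0.1, 0, 0, -1.2], [0.7, -0.109, -0.05, 0.1, 0, 0, -1.2], [0.7, -0.109, -0.05, 0.1, 0, 0, -1.2], [0.7, -0.109, -0.05, 0.1, 0, 0, -1.2]],
  ],
)

```text
time_s: 22.2
tcp_pos: [0.4586, -0.0533, 0.1183]
ee_rot: [[-0.862, -0.506, -0.003], [-0.506, 0.862, -0.005], [0.005, -0.003, -1.0]]
force: [0.9, 0.1, 0.3]
grip_width: 0.0253
grip_force: 0.0
```

```bash
python3 -c "
from h import *
p=bw(-.207,.031,.018); rel(p,downR(184.7))
a=imaging.get_image('top'); cv2.imwrite('pics/c7.png',cv2.resize(a['color'][160:310,230:430],(800,600),interpolation=2)[:,:,::-1])
print(bw(.01,0,0)-bw(0,0,0))"
```

```text
shift [-0.0005  0.0027 -0.1003] turn [ 0.004  -0.0041 -0.4489]
[0.00996637 0.00081939 0.        ]
```

play_rows(
  plan=[
    [[0.7, 0, 0.001, 0, 0, 0, -0.18], [0.7, 0, 0.001, -0.03, 0, 0, -0.36], [0.7, 0, 0.001, -0.07, 0, 0, -0.449], [0.7, 0, 0.001, -0.1, 0, 0, -0.449], [0.7, 0.008, 0.0015, -0.1, 0, 0, -0.449], [0.7, 0.017, 0.002, -0.1, 0, 0, -0.449], [0.7, 0.024, 0.003, -0.1, 0, 0, -0.449], [0.7, 0.03, 0.0035, -0.1, 0, 0, -0.449]],
  ],
)

```text
time_s: 23.25
tcp_pos: [0.4892, -0.0496, 0.0189]
ee_rot: [[-0.996, -0.089, -0.004], [-0.089, 0.996, -0.003], [0.004, -0.002, -1.0]]
force: [-4.3, -0.9, 3.8]
grip_width: 0.0257
grip_force: 2.3
```

```bash
python3 -c "
from h import *
s=state(); print(wb(s['tcp_pos']),s['tcp_pos'],s['force'])"
```

```text
[-0.17594958  0.02942375] [ 0.48923113 -0.04959224  0.01891871] [-4.27886875 -0.90019306  3.79806025]
```

play_rows(
  plan=[
    [[0.7, 0.003, 0.0002, 0, 0, 0, 0], [0.7, 0.005, 0.0004, 0, 0, 0, 0], [0.7, 0.007, 0.0006, 0, 0, 0, 0], [0.7, 0.009, 0.0007, 0, 0, 0, 0], [0.7, 0.01, 0.0008, 0, 0, 0, 0], [0.7, 0.01, 0.0008, 0, 0, 0, 0]],
  ],
)

```text
time_s: 24.0
tcp_pos: [0.4947, -0.0488, 0.0178]
ee_rot: [[-0.996, -0.088, -0.011], [-0.088, 0.996, -0.003], [0.012, -0.002, -1.0]]
force: [-24.0, -6.1, 16.6]
grip_width: 0.0257
grip_force: 12.5
```

```bash
python3 -c "
from h import *
s=state(); print(wb(s['tcp_pos']),s['tcp_pos'],s['force'])"
```

```text
[-0.17040871  0.02973433] [ 0.49472792 -0.04882869  0.01776398] [-23.98972339  -6.10857822  16.55911609]
```

play_rows(
  plan=[
    [[0.7, -0.02, -0.002, 0, 0, 0, 0], [0.7, -0.025, -0.002, 0.06, 0, 0, 0.1], [0.6, -0.03, 0.04, 0.1, 0, 0, 0.28], [0.5, -0.04, 0.2, 0.1, 0, 0, 1.3], [0.4, -0.04, 0.2, 0.1, 0, 0, 1.3], [0.4, -0.04, 0.2, 0.1, 0, 0, 1.3], [0.4, -0.04, 0.2, 0.1, 0, 0, 1.3], [0.4, -0.04, 0.2, 0.1, 0, 0, 1.3]],
  ],
)

```text
time_s: 25.0
tcp_pos: [0.4592, 0.152, 0.1184]
ee_rot: [[-0.254, -0.967, 0.002], [-0.967, 0.254, -0.004], [0.004, -0.003, -1.0]]
force: [-0.3, -0.4, -0.1]
grip_width: 0.0515
grip_force: 0.0
```

```bash
python3 -c "
from h import *
meas('8'); rel(bw(-.078,.095,.018),downR(274.7))
a=imaging.get_image('top'); b=imaging.get_image('side'); cv2.imwrite('pics/c8.png',np.hstack([cv2.resize(b['color'][210:340,270:430],(400,325),interpolation=2),cv2.resize(a['color'][175:285,310:410],(400,440),interpolation=2)[:325]])[:,:,::-1])"
```

```text
top [(array([ 0.5873, -0.0391,  0.0133]), 0.72)] [(array([ 0.6649, -0.0633,  0.0111]), 0.71)]
side [(array([ 0.5834, -0.0399,  0.0113]), 0.95)] [(array([ 0.4769,  0.3983, -0.0031]), 0.75)]
0.61 ((584.14111328125, -40.16984939575195), (163.15603637695312, 61.50175094604492), 5.191558361053467)
shift [ 0.1226 -0.1273 -0.1003] turn [0.0045 0.0016 0.3499]
```

View pics/c8.png

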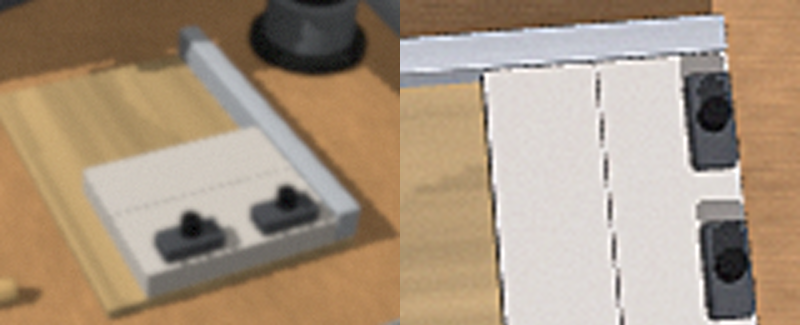

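The panel looks home, with its end on the fence and only a hairline seam. One last gentle side push will tighten it.

play_rows(
  plan=[
    [[0.4, 0.05, -0.03, 0, 0, 0, 0.18], [0.4, 0.1, -0.07, 0, 0, 0, 0.35], [0.4, 0.1235, -0.1275, 0, 0, 0, 0.35], [0.4, 0.1235, -0.1275, -0.04, 0, 0, 0.35], [0.4, 0.1235, -0.1275, -0.1, 0, 0, 0.35], [0.4, 0.1235, -0.1275, -0.1, 0, 0, 0.35], [0.4, 0.124, -0.1335, -0.1, 0, 0, 0.35], [0.4, 0.1245, -0.1405, -0.1, 0, 0, 0.35]],
  ],
)

```text
time_s: 26.45
tcp_pos: [0.5847, 0.0102, 0.0206]
ee_rot: [[0.085, -0.996, 0.006], [-0.996, -0.085, -0.005], [0.005, -0.005, -1.0]]
force: [0.2, 0.3, 0.6]
grip_width: 0.0512
grip_force: 0.0
```

play_rows(
  plan=[
    [[0.4, 0.0005, -0.006, 0, 0, 0, 0], [0.4, 0.0008, -0.009, 0, 0, 0, 0], [0.4, 0.001, -0.012, 0, 0, 0, 0], [0.4, 0.001, -0.014, 0, 0, 0, 0], [0.4, 0.001, -0.014, 0, 0, 0, 0]],
  ],
)

```text
time_s: 27.08
tcp_pos: [0.5844, 0.0008, 0.019]
ee_rot: [[0.088, -0.996, 0.003], [-0.996, -0.088, 0.005], [-0.004, -0.004, -1.0]]
force: [-0.6, 30.7, 10.7]
grip_width: 0.0513
grip_force: 15.7
```

```bash
python3 -c "
from h import *
s=state(); print(wb(s['tcp_pos']),s['tcp_pos'],s['force'])"
```

```text
[-0.0770108   0.07187343] [0.58435896 0.0008216  0.01902096] [-0.64559961 30.72947302 10.69343087]
```

play_rows(
  plan=[
    [[0.4, -0.001, 0.012, 0, 0, 0, 0], [0.4, -0.002, 0.025, 0, 0, 0, 0], [0.4, -0.002, 0.025, 0.06, 0, 0, 0], [0.4, -0.12, 0.15, 0.14, 0, 0, 0], [0.4, -0.12, 0.15, 0.14, 0, 0, 0], [0.4, -0.12, 0.15, 0.14, 0, 0, 0], [0.4, -0.12, 0.15, 0.14, 0, 0, 0]],
  ],
)

```text
time_s: 27.95
tcp_pos: [0.4626, 0.1489, 0.1603]
ee_rot: [[0.088, -0.996, 0.005], [-0.996, -0.088, -0.004], [0.004, -0.004, -1.0]]
force: [0.2, -0.4, -0.1]
grip_width: 0.0514
grip_force: 0.0
```

```bash
python3 - <<'E'
from h import *
meas('9'); a=imaging.get_image('top'); b=imaging.get_image('side')
g=a["color"].mean(2)
for v in (200,220,240,258): print(v,g[v,350:374].astype(int) if v<230 else g[v,352:376].astype(int))
for n,im in (("sander_block",a),("offcut",b),("spray_bottle",a),("orbital_sander",a),("tape_roll",a)): print(n,[(np.round(m["centre"],3),round(m["p"],2)) for m in models.mark_of(im,n)[:1]])
E
```

```text
top [(array([ 0.5863, -0.0374,  0.0108]), 0.72)] [(array([ 0.6659, -0.0622,  0.0089]), 0.88)]
side [(array([ 0.584 , -0.0446,  0.0161]), 0.91)] [(array([ 0.6682, -0.0614,  0.0122]), 0.96)]
0.94 ((583.9373168945312, -39.97245407104492), (162.8277587890625, 62.48892593383789), 4.997558116912842)
0.37 ((576.4261474609375, -4.89556884765625), (215.74537658691406, 275.34832763671875), 5.154967784881592)
200 [219 216 215 218 215 218 219 217 217 153 223 218 215 217 216 216 219 215
 214 218 218 216 220 216]
220 [215 217 213 217 220 218 215 219 215 216 218 229 223 217 215 215 218 214
 217 215 218 217 217 215]
240 [219 218 217 213 219 217 216 218 217 220 219 233 220 218 217 217 218 217
 218 216 214 215 221 220]
258 [214 221 213 217 219 216 218 218 213 218 218 220 224 156 223 216 219 216
 215 219 220 218 218 217]
sander_block [(array([ 0.622, -0.321,  0.005]), 0.79)]
offcut [(array([ 0.399, -0.335,  0.006]), 0.69)]
spray_bottle [(array([ 0.806, -0.104,  0.002]), 0.7)]
orbital_sander [(array([ 0.791,  0.152, -0.   ]), 0.59)]
tape_roll []
```

```bash
python3 -c "
from rig import manip; print(manip.close_job())"
```

```text
the job is handed in; nothing more can be done
None
```

The job is handed in: the sanding block is in the tray, the offcut is in the carton, and the white panel is pushed up against both the fence and the clamped panel, with only a hairline seam visible before I finished. The spray bottle and sander are where they stood. The tape roll was not detected in the last picture, but nothing I moved went near it.

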